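# Set the iris lever of a microscope light base and switch its lamp on

## Task

Get the microscope's light base ready: with the fingertips, gently push the upright post of the iris lever around until the lever's pointed end is at the long mark of the scale, and leave it there; then press the lamp button in the corner of the base fully down and let it go. Push and press only: do not pinch or force the lever, and leave the dish on the glass and the things on the counter where they are.

Things in the scene. Friction and masses are not known exactly. Their poses are not given: they have to be found in the camera images.
- base: fixed white light base, 270 x 270 mm, flat top at 60 mm height; origin at the centre of its underside, z up, on the iris ring's vertical axis. Its -x side faces the robot. In its middle a round stage glass, 84 mm across, and around it the black knurled iris ring, 132 mm across, tops of both at 74 mm height. Place and yaw differ each time
- iris: black iris ring with its black lever, one rigid piece; origin on the ring's axis at 62 mm height, x outward along the lever. The lever's flat arm, 10 mm wide (top at 71 mm height), carries an upright post and ends in a point
- iris_turn (a joint): turn of iris ring and lever about the ring's vertical axis, 0 to 2.4 rad, growing counter-clockwise seen from above. At value q the lever points along the angle 1.942 + q in the base's frame (from +x towards +y): from its +y side past its -x side to its -y side. No spring: needs 0.12 N m, some 1.5 N at the post, and stays where left. Starts at 0 to 0.4, clockwise of the long mark
- lever_post (a point): centre of the top of the black lever's upright post, the part to push: a round pin 12 mm in diameter, 88 mm from the ring's axis, rising from the lever's flat arm (arm 10 mm wide, top at 71 mm height) to its top at 110 mm height
- lever_tip (a point): pointed end of the lever, 106 mm from the ring's axis, at 64 mm height, straight outward from the post
- mark (a point): inner end of the one long mark (19 x 5 mm; the others 8 x 3 mm), 106 mm from the ring's axis, where the lever's tip passes. The marks are dark radial lines 0.22 rad apart on a flat fixed aluminium disc around the ring (256 mm across, top at 62 mm height), turned differently each time; 4 short marks clockwise of the long one, 3 after it. It lies at iris value 1.0 to 1.9
- lamp (a joint): grey spring lamp button, travel in m: 0 up, 0.006 fully down; fully down takes about 5 N, and it springs back when let go
- lamp_top (a point): centre of the top of the lamp button, a round cap 26 mm in diameter in a low grey housing on top of the base, in its corner at the base's -x, -y (114 mm along each); pressed straight down
- dish: closed clear specimen dish, 59 mm across, 14.5 mm high, loose on the stage glass; origin at the centre of its underside. Leave alone
- jar: screw-top jar, 56 mm across, 75 mm high, loose on the counter to the left of the base; origin at its underside's centre. Leave alone
- dropper: small bottle, 30 mm across, 70 mm high, loose on the counter to the right of the base; origin at its underside's centre. Leave alone
- slidebox: white slide box, 85 x 32 x 32 mm, loose on the counter to the right of the base; origin at its underside's centre. Leave alone

How it is judged:
On the way, in this order (a step that is already met when the one before it is completed fails the run):
1. the lever's pointed end is at the long mark, within 6 mm, and at rest (horizontal distance between lever_tip and mark below 0.006 m and velocity of joint iris_turn between -0.05 and 0.05 rad/s), for 0.3 s.
2. the lamp button is pressed down (horizontal distance between lever_tip and mark below 0.006 m and value of joint lamp above 0.0045 m), for 0.1 s.
At the end, for the whole second after the job is handed in: The lever's pointed end is within 6 mm of the inner end of the long mark and at rest, the lamp button has come up again, and the dish, jar, bottle and slide box are within 15 mm of where they started (all of step 1 and value of joint lamp below 0.0015 m and distance of each of dish, jar, dropper, slidebox from where it was at the start of the episode below 0.015 m); the robot touches nothing.
It fails at once if the lamp button was pressed while the lever was not at the long mark (value of joint lamp above 0.003 m and not (horizontal distance between lever_tip and mark below 0.006 m)).
It fails at once if the lever was pinched or forced (more than 18 N between the fingers and the ring with its lever) (contact force between the fingers and iris above 18 N).
It fails at once if the dish, jar, bottle or slide box was lifted, carried or pushed away (more than 15 mm) (distance of any of dish, jar, dropper, slidebox from where it was at the start of the episode above 0.015 m).
It also fails if it takes over 54 s, if anything falls off the work surface, if the arm or the gripper's body presses on something with over 40 N, if the wrist force passes 120 N, or if a joint passes its speed limit or range.

## Robot

A 7-joint arm with a two-finger parallel gripper is mounted at the origin on the work surface. World frame = base frame: x ahead of the robot, y to its left, z up, the work surface at z = 0. Lengths are in m, angles in rad, forces in N, time in s.
With the tool pointing down it reaches from about 0.4 to 0.85 m from the base axis. Payload 10.4 kg.
Tool frame: the origin (TCP) lies midway between the tips of the shut fingers; the grasp point (between the pads) lies 19 mm behind it; z points along the fingers, y is the line along which they close (so a half turn about z gives the same grasp; the last joint's range is limited). The gripper opens to 87 mm and grips with 3 to 60 N. Pads are 19 mm wide; open, the fingers measure 117 mm over their backs; the gripper's body (75 mm by 190 mm) begins 51 mm behind the grasp point.
Start: joints at [1.142, 0.332, -0.065, 1.46, 0.022, 1.35, -0.088], TCP at [0.247, -0.574, 0.223] pointing down, gripper open.
Joint ranges: [-2.6, 2.6], [-0.5, 2.12], [-1.47, 1.34], [0.16, 2.42], [-1.27, 4.41], [0.06, 2.06], [-2.6, 2.6]. Speed limits (rad/s): [2.22, 2.22, 2.79, 2.79, 3.14, 3.14, 3.14].

## Interface

Orientations are given as a unit quaternion [x, y, z, w].
In Python, from bench import r gives the robot as it stands.
- The arm moves only by the tool carry_out, never from a script. Its argument "steps" is a list that holds one entry, the list of rows, each a list of 6 numbers: the shift along the tool's x, y, z in cm, then the turn, a rotation vector about the tool's x, y, z in rad. In form: [[[dx, dy, dz, wx, wy, wz], ...]]. A call has 1 to 20 rows; each row is the pose to reach, as a shift and turn from the pose commanded when the call began, along the tool's axes at that moment; what a row does not reach only later rows make up. A row lasts 1/12 s, in which the tool goes at most 41.7 mm and 7.16 degrees, less where a joint would pass 70% of its speed; a pose out of reach is approached as far as the arm can. A call with a gripper value outside its range is refused whole. "hand" is the closure, from -1 (fully open) to 1 (shut), set as the call begins (left out, the last holds). The fingers move at their own pace and stop on an object; "squeeze" is the grip in N (left out, the last holds). Time passes only in rows, so rows that repeat a pose let the fingers close. It gives the time, the measured TCP pose, the force, the opening and the grip force at its end, in the units of the state.
- r.read_state(): the state, without advancing time (a new reading comes with each control period).
- r.camera(name): name is "side" or "top" or "wrist"; returns the picture (400x640x3 uint8, red, green, blue); there is no depth.
- r.camera_params(name): a dict with "fx", "fy", "cx", "cy" (pixels), "view" (4x4, takes a point from world to camera coordinates). Camera axes: x right, y up, looking along -z (the intrinsics and any distortion apply to the point x, -y, -z); pixel columns grow to the right and rows downward; lengths in m; the calibration is good to about 2 mm. A picture is of the moment at which its call begins: read the wrist's pose just before it. camera_params takes no time and is no camera call; for the wrist camera it gives the pose at the moment of the call.
- r.close_job(): hands the job in; it is judged then, once.
The state is a dict: "time": time; "joint_positions": joint angles; "joint_vel": joint speeds; "joint_torque": joint torques, N m; "ee_pos": TCP position; "eef_rot": TCP orientation; "ft_force": force on the tool from outside, world axes, zero at the start; "torque": the same for the moment, N m; "width": finger opening in m; "grip_force": force on a finger pad.
Only numpy, scipy, OpenCV 4.12 (cv2) and the standard library are available. Lean on these libraries where they do the work, as an engineer would, in place of code of your own. Each camera call takes 0.05 s, during which the arm holds its last target. There are 200 camera calls.

## Working session

There is one attempt and no reset: what is moved stays moved. The work goes in short steps, Python scripts to look and compute and a tool call to move; the robot and the scene stay as the last step left them, time stands still between calls to the robot, and variables do not carry over. Pictures are saved under pics/ and viewed, at most 10 in all, crops included, and the job is handed in when it is done.

Besides the shell and the picture viewer there is one more tool, called after "Request:" by a JSON object that holds its "op" and its "data", one argument or row to a line. carry_out: Moves the arm, as the interface text tells. Its arguments: {"type":"object","properties":{"steps":{"type":"array","items":{"type":"array","items":{"type":"array","items":{"type":"number"}}}},"hand":{"type":"number"},"squeeze":{"type":"number"}},"required":["steps"]}

```bash
mkdir -p pics; ls
python3 - <<'E'
from bench import r
import cv2,numpy as np
for n in("top","side"):
    cv2.imwrite(f"pics/{n}0.png",cv2.cvtColor(r.camera(n),cv2.COLOR_RGB2BGR))
    p=r.camera_params(n);print({k:(np.round(v,4).tolist()) for k,v in p.items()})
s=r.read_state();print(s)
E
```

```text
pics
{'fx': 371.6726, 'fy': 371.6726, 'cx': 314.8581, 'cy': 195.9773, 'view': [[-0.0204, -0.9998, -0.0009, -0.0055], [0.9807, -0.0202, 0.1947, -0.5574], [-0.1946, 0.0031, 0.9809, -0.8791], [0.0, 0.0, 0.0, 1.0]]}
{'fx': 375.901, 'fy': 375.901, 'cx': 319.1973, 'cy': 199.1509, 'view': [[0.9945, -0.1047, -0.0014, -0.5192], [0.0576, 0.5351, 0.8429, -0.1047], [-0.0875, -0.8383, 0.5381, -1.0701], [0.0, 0.0, 0.0, 1.0]]}
{'time': 0.1, 'joint_positions': array([ 1.14238791,  0.33279213, -0.06469717,  1.46083544,  0.02157006,
        1.34987052, -0.0885263 ]), 'joint_vel': array([ 0.0005268 , -0.00233391, -0.00123687, -0.00245328,  0.00079502,
        0.00069714, -0.00045142]), 'joint_torque': array([ 2.24112031e-03, -6.24549150e+01,  2.54311605e-02, -3.90715742e+01,
       -6.13584928e-02,  3.66574118e-02,  7.84177860e-05]), 'ee_pos': array([ 0.24660268, -0.5739363 ,  0.22185426]), 'eef_rot': array([ 9.79486981e-01,  2.01506544e-01, -1.34249640e-04, -5.90806888e-04]), 'ft_force': array([0.14432292, 0.34820762, 0.10258912]), 'torque': array([-0.00088202, -0.02214898, -0.01907378]), 'grip_force': 0.0, 'width': 0.08713744196211495}
```

View pics/top0.png

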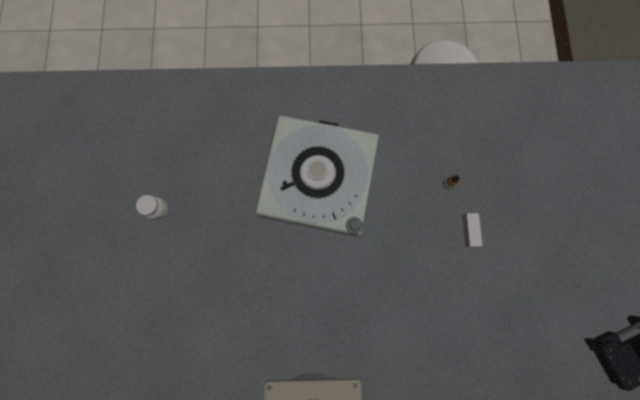

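View pics/side0.png

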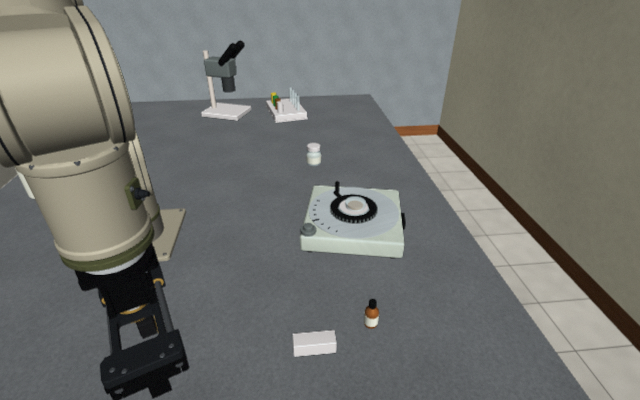

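```bash
cat > h.py <<'E'
import numpy as np,cv2
def ray(p,uv,z):
    V=np.array(p["view"]);R=V[:3,:3];c=-R.T@V[:3,3]
    uv=np.atleast_2d(uv).astype(float)
    d=np.c_[(uv[:,0]-p["cx"])/p["fx"],-(uv[:,1]-p["cy"])/p["fy"],-np.ones(len(uv))]@R
    return c+d*((z-c[2])/d[:,2])[:,None]
def proj(p,X):
    V=np.array(p["view"]);q=np.atleast_2d(X)@V[:3,:3].T+V[:3,3]
    return np.c_[p["cx"]+p["fx"]*q[:,0]/-q[:,2],p["cy"]-p["fy"]*q[:,1]/-q[:,2]]
def rect(p,im,z,x0,y0,n,s):  # col = -(y-y0)/s, row=-(x-x0)/s
    g=np.arange(n)*s
    X=np.stack(np.broadcast_arrays(x0-g[:,None],y0-g[None,:],z),-1).reshape(-1,3)
    m=proj(p,X).astype(np.float32).reshape(n,n,2)
    return cv2.remap(im,m[...,0],m[...,1],cv2.INTER_CUBIC)
E
python3 - <<'E'
from bench import r
from h import *
im=np.mean([r.camera("top").astype(float) for _ in range(4)],0).astype(np.uint8);p=r.camera_params("top")
V=np.array(p["view"]);print("cam",-V[:3,:3].T@V[:3,3])
c=ray(p,[318,172],.074)[0];print("c0",c)
for z in(.062,.074):
    o=rect(p,im,z,c[0]+.18,c[1]+.18,720,.0005)
    cv2.imwrite(f"pics/rect{int(z*1000)}.png",cv2.cvtColor(o,cv2.COLOR_RGB2BGR)[:600] if 0 else cv2.resize(cv2.cvtColor(o,cv2.COLOR_RGB2BGR),(600,600)))
g=cv2.cvtColor(im,cv2.COLOR_RGB2GRAY)
# dark ring
m=(g<60).astype(np.uint8)
n,l,st,ce=cv2.connectedComponentsWithStats(m[120:240,255:385]);
for s,q in zip(st,ce):print(s,q+[255,120])
# base mask: bright
hsv=cv2.cvtColor(im,cv2.COLOR_RGB2HSV);print(im[125,290],im[205,270],im[150,285],im[250,320])
E
```

```text
cam [ 0.37542472 -0.01399272  0.97079542]
c0 [ 0.61412491 -0.02588704  0.074     ]
[    0     0   130   120 14480] [319.74910221 180.17016575]
[65  0 18  6 39] [328.25641026 122.53846154]
[  26   27   63   51 1080] [315.81388889 172.5212963 ]
[ 97 114   1   1   1] [352. 234.]
[134 137 128] [133 137 129] [123 126 126] [80 81 83]
```

View pics/rect62.png

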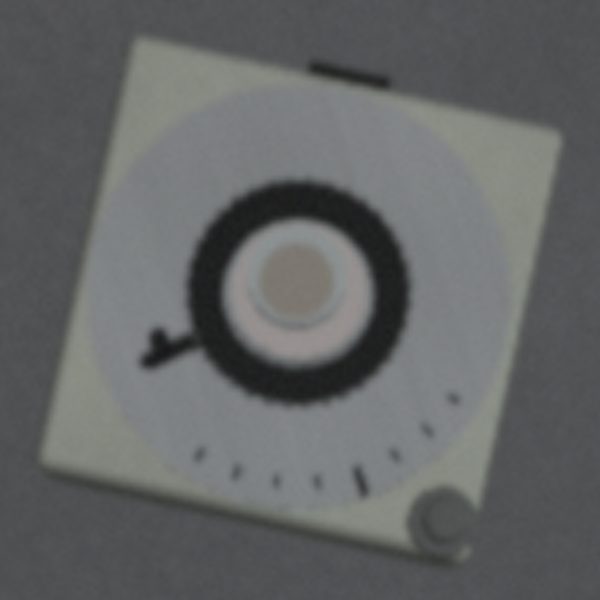

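The rectified view (0.6 mm/px, z = 62 mm plane) shows the base centre near (300,297), the lever tip at (143,365), the long mark from (358,468) to (362,494), and the lamp button at (442,521). Next I refine these.

Run:
```python
from bench import r
from h import *
from scipy.optimize import least_squares
im=np.mean([r.camera("top").astype(float) for _ in range(6)],0).astype(np.uint8);p=r.camera_params("top")
x0,y0,s=.61412+.18,-.02589+.18,.0005
W=lambda u,v:np.array([x0-s*v,y0-s*u])
o=cv2.cvtColor(rect(p,im,.062,x0,y0,720,s),cv2.COLOR_RGB2GRAY)
bh=cv2.morphologyEx(o,cv2.MORPH_BLACKHAT,cv2.getStructuringElement(cv2.MORPH_ELLIPSE,(31,31)))
n,l,st,ce=cv2.connectedComponentsWithStats((bh>14).astype(np.uint8))
c=W(360,357)
M=[]
for i in range(1,n):
    q=W(*ce[i]);R=np.hypot(*(q-c))
    if .1<R<.125 and 40<st[i,4]<800: M.append((*q,st[i,4]));print(np.round(q,4),round(R,4),st[i,4],round(np.degrees(np.arctan2(*(q-c)[::-1])),1))
M=np.array(M)
# ring on z=.074
o2=cv2.cvtColor(rect(p,im,.074,x0,y0,720,s),cv2.COLOR_RGB2GRAY)
d=cv2.morphologyEx((o2<75).astype(np.uint8),cv2.MORPH_OPEN,np.ones((25,25)))
cn=max(cv2.findContours(d,0,1)[0],key=cv2.contourArea)
(u,v),R=cv2.minEnclosingCircle(cn);e=cv2.fitEllipse(cn);print("ring",W(*e[0]),np.array(e[1])*s)
# base quad edges on z=.06
o3=cv2.cvtColor(rect(p,im,.06,x0,y0,720,s),cv2.COLOR_RGB2GRAY)
b=cv2.morphologyEx((o3>105).astype(np.uint8),cv2.MORPH_CLOSE,np.ones((45,45)))
cn=max(cv2.findContours(b,0,1)[0],key=cv2.contourArea)
rr=cv2.minAreaRect(cn);print("base",W(*rr[0]),np.array(rr[1])*s,rr[2])
# lever: dark outside ring; z=.071 and .11
for z in(.064,.071,.11):
    oz=cv2.cvtColor(rect(p,im,z,x0,y0,720,s),cv2.COLOR_RGB2GRAY)
    np.save(f"o{int(z*1000)}.npy",oz)
cr=cv2.resize(np.hstack([np.load("o64.npy")[340:500,120:280],np.load("o110.npy")[340:500,120:280]]),(800,400));cv2.imwrite("pics/lev.png",cr)
```

```text
[ 0.555  -0.1179] 0.1102 211 -123.4
[ 0.5361 -0.1023] 0.1103 228 -136.1
[0.5216 0.0344] 0.1117 229 147.3
[ 0.5212 -0.0828] 0.1102 210 -148.9
[0.5111 0.0121] 0.1112 243 160.0
[ 0.5056 -0.0621] 0.1158 680 -161.8
[ 0.5055 -0.0116] 0.1111 175 172.6
[ 0.5051 -0.0362] 0.1111 229 -174.7
ring [ 0.61540833 -0.02429723] [0.13026007 0.13136928]
base [ 0.61666465 -0.02681751] [0.26513437 0.26433282] 12.739646911621094
```

View pics/lev.png

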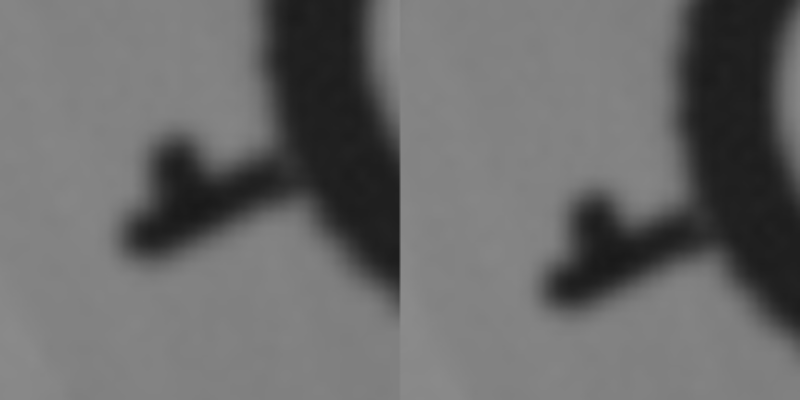

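The lever crop puts the post top at world (0.582, 0.055), so the lever angle is about 112.6°. The long mark is at about 199.0° around centre (0.615, -0.0245). First move: bring the shut fingers behind the post.

Request:
{"op": "carry_out", "data": {
  "steps": [
    [[1,-0.7,0,0,0,0],[3,-2.2,0,0,0,0],[6,-4.5,0,0,0,0],[9.2,-6.9,0,0,0,0],[12.4,-9.3,0,0,0,0],[15.6,-11.7,0,0,0,0],[18.8,-14.1,0,0,0,0],[22,-16.5,0,0,0,0],[25.2,-18.9,0,0,0,0],[28.4,-21.3,0,0,0,0],[31.6,-23.7,0,0,0,0],[34.8,-26.1,0,0,0,0],[38,-28.5,0,0,0,0],[41.2,-30.9,0,0,0,0],[44.4,-33.3,0,0,0,0],[47.6,-35.7,0,0,0,0],[50.8,-38.1,0,0,0,0],[54,-40.5,0,0,0,0],[57,-42.7,0,0,0,0],[59.2,-44.3,0,0,0,0]]
  ],
  "hand": 1
}}

```text
time: 2.27
ee_pos: [0.616, 0.071, 0.2226]
eef_rot: [0.979, 0.203, 0.0, -0.0]
ft_force: [-0.7, 0.2, 0.0]
width: 0.0004
grip_force: 0.0
```

Request:
{"op": "carry_out", "data": {
  "steps": [
    [[0.2,0,1.5,0,0,0],[0.2,0,4,0,0,0],[0.2,0,7,0,0,0],[0.2,0,10,0,0,0],[0.2,0,12.5,0,0,0],[0.2,0,13.7,0,0,0],[0.2,0,13.7,0,0,0],[0.2,0,13.7,0,0,0]]
  ]
}}

```text
time: 2.93
ee_pos: [0.6176, 0.0678, 0.0863]
eef_rot: [0.979, 0.202, 0.0, -0.0]
ft_force: [-0.3, -0.1, 0.5]
width: 0.0007
grip_force: 0.0
```

```bash
cat > plan.py <<'E'
import sys
from bench import r
from h import *
from scipy.spatial.transform import Rotation as Ro
c=np.array([.615,-.0245])
s=r.read_state();R=Ro.from_quat(s["eef_rot"]);P=s["ee_pos"];print(P,s["ft_force"])
a,b,n,off=map(float,sys.argv[1:5])   # lever angles deg, rows, offset mm
rows=[]
for th in np.linspace(a,b,int(n)):
    t=np.radians(th);e=np.array([np.cos(t),np.sin(t)]);tg=np.array([-e[1],e[0]])
    X=np.r_[c+.088*e-tg*off/1000,.085]
    x=-np.r_[tg,0];z=np.array([0,0,-1.]);Rt=Ro.from_matrix(np.c_[x,np.cross(z,x),z])
    d=R.inv().apply(X-P)*100;w=(R.inv()*Rt).as_rotvec()
    rows.append([round(float(v),1) for v in d]+[0,0,round(float(w[2]),2)])
print(rows)
E
python3 plan.py 114.6 186 18 15.5
```

```text
[0.61764392 0.06781967 0.08625323] [-0.29110138 -0.09079362  0.46649995]
[[-2.5, -0.5, 0.1, 0, 0, -0.02], [-3.2, -0.5, 0.1, 0, 0, -0.1], [-3.8, -0.6, 0.1, 0, 0, -0.17], [-4.5, -0.5, 0.1, 0, 0, -0.24], [-5.2, -0.5, 0.1, 0, 0, -0.32], [-5.8, -0.4, 0.1, 0, 0, -0.39], [-6.4, -0.2, 0.1, 0, 0, -0.46], [-7.1, 0.0, 0.1, 0, 0, -0.54], [-7.7, 0.3, 0.1, 0, 0, -0.61], [-8.2, 0.6, 0.1, 0, 0, -0.68], [-8.8, 0.9, 0.1, 0, 0, -0.76], [-9.3, 1.3, 0.1, 0, 0, -0.83], [-9.8, 1.7, 0.1, 0, 0, -0.9], [-10.3, 2.2, 0.1, 0, 0, -0.98], [-10.7, 2.6, 0.1, 0, 0, -1.05], [-11.2, 3.2, 0.1, 0, 0, -1.12], [-11.5, 3.7, 0.1, 0, 0, -1.2], [-11.8, 4.3, 0.1, 0, 0, -1.27]]
```

Request:
{"op": "carry_out", "data": {
  "steps": [
    [[-0.8,-0.2,0.1,0,0,0],[-1.5,-0.5,0.1,0,0,0],[-1.9,-0.5,0.1,0,0,0],[-2.2,-0.5,0.1,0,0,0],[-2.5,-0.5,0.1,0,0,-0.02],[-2.8,-0.5,0.1,0,0,-0.06],[-3.2,-0.5,0.1,0,0,-0.1],[-3.8,-0.6,0.1,0,0,-0.17],[-4.5,-0.5,0.1,0,0,-0.24],[-5.2,-0.5,0.1,0,0,-0.32],[-5.8,-0.4,0.1,0,0,-0.39],[-6.4,-0.2,0.1,0,0,-0.46],[-7.1,0,0.1,0,0,-0.54],[-7.7,0.3,0.1,0,0,-0.61],[-8.2,0.6,0.1,0,0,-0.68],[-8.8,0.9,0.1,0,0,-0.76],[-9.1,1.1,0.1,0,0,-0.8],[-9.3,1.3,0.1,0,0,-0.83],[-9.3,1.3,0.1,0,0,-0.83],[-9.3,1.3,0.1,0,0,-0.83]]
  ]
}}

```text
time: 4.6
ee_pos: [0.5374, 0.0183, 0.0848]
eef_rot: [0.815, 0.579, 0.0, 0.0]
ft_force: [-0.3, -0.3, -0.1]
width: 0.0006
grip_force: 0.0
```

```bash
python3 - <<'E'
from bench import r
from h import *
print(r.read_state()["ee_pos"],r.read_state()["ft_force"])
p=r.camera_params("top");im=r.camera("top")
x0,y0,s=.79412,.15411,.0005
o=rect(p,im,.064,x0,y0,720,s)
q=r.camera("side")[150:280,270:430]
cv2.imwrite("pics/mid.png",cv2.cvtColor(np.hstack([cv2.resize(o,(400,400)),cv2.resize(q,(400,400))]),cv2.COLOR_RGB2BGR))
E
python3 plan.py 160.8 199 9 15.5
```

```text
[0.53738615 0.01832401 0.0847704 ] [-0.28509326 -0.26565319 -0.07115534]
[0.53741883 0.01854988 0.08466822] [ 0.66797507 -0.38829874  0.18697946]
[[0.0, -0.1, -0.0, 0, 0, -0.0], [-0.7, -0.2, -0.0, 0, 0, -0.08], [-1.4, -0.2, -0.0, 0, 0, -0.17], [-2.2, -0.2, -0.0, 0, 0, -0.25], [-2.9, -0.1, -0.0, 0, 0, -0.33], [-3.7, 0.1, -0.0, 0, 0, -0.42], [-4.4, 0.3, -0.0, 0, 0, -0.5], [-5.1, 0.5, -0.0, 0, 0, -0.58], [-5.7, 0.9, -0.0, 0, 0, -0.67]]
```

View pics/mid.png

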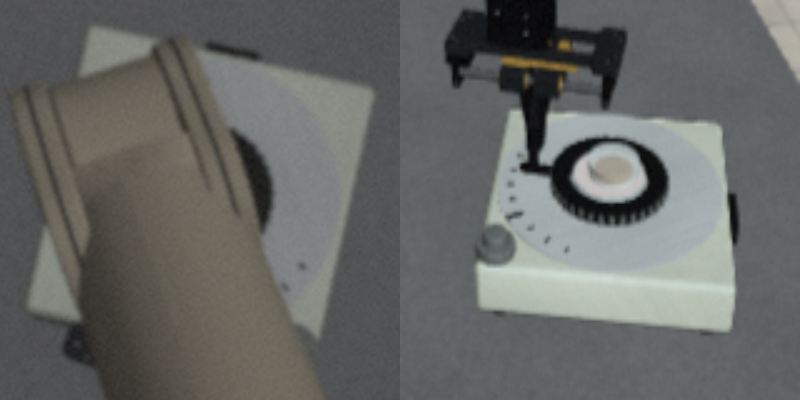

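The side view shows the lever moving with the fingers: tip at crop (522,168), long mark at (515,214). The top view is hidden by the arm. I'll push on to about 194°.

Request:
{"op": "carry_out", "data": {
  "steps": [
    [[-0.3,-0.1,0,0,0,-0.04],[-0.7,-0.2,0,0,0,-0.08],[-1.4,-0.2,0,0,0,-0.17],[-2.2,-0.2,0,0,0,-0.25],[-2.9,-0.1,0,0,0,-0.33],[-3.7,0.1,0,0,0,-0.42],[-4.4,0.3,0,0,0,-0.5],[-4.8,0.4,0,0,0,-0.55],[-5.1,0.5,0,0,0,-0.58],[-5.1,0.5,0,0,0,-0.58],[-5.1,0.5,0,0,0,-0.58]]
  ]
}}

```text
time: 5.62
ee_pos: [0.5254, -0.0311, 0.0846]
eef_rot: [0.616, 0.788, 0.0, 0.0]
ft_force: [0.1, 0.1, 0.3]
width: 0.0005
grip_force: 0.1
```

```bash
python3 - <<'E'
from bench import r
from h import *
p=r.camera_params("side");im=np.mean([r.camera("side").astype(float) for _ in range(4)],0).astype(np.uint8)
x0,y0,s=.60,.03,.0002
o=rect(p,im,.062,x0,y0,600,s)
cv2.imwrite("pics/s2.png",cv2.cvtColor(o,cv2.COLOR_RGB2BGR))
c=np.array([.615,-.0245])
for t in(194.2,199):
  e=np.array([np.cos(np.radians(t)),np.sin(np.radians(t))]);q=c+.106*e;print(t,(y0-q[1])/s,(x0-q[0])/s)
E
python3 plan.py 194 201 5 15.5
```

```text
194.2 402.51291451576515 438.8060354444234
199 445.0511218622931 426.12484506763747
[ 0.52508838 -0.03104993  0.08445996] [ 0.30499608  0.44450305 -0.404062  ]
[[0.0, 0.1, -0.1, 0, 0, 0.0], [-0.3, 0.0, -0.1, 0, 0, -0.03], [-0.5, 0.0, -0.1, 0, 0, -0.06], [-0.8, -0.0, -0.1, 0, 0, -0.09], [-1.1, -0.0, -0.1, 0, 0, -0.12]]
```

View pics/s2.png

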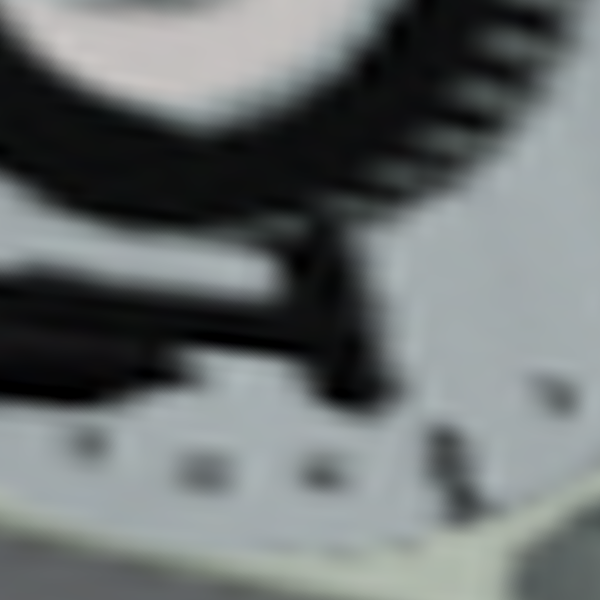

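The side view, rectified at 0.2 mm/px, shows the long mark's inner end at (440,428), where I predicted it. The lever tip is still clockwise of it at about (385,400). I'll nudge it on to about 198°, back off and look from the top.

Request:
{"op": "carry_out", "data": {
  "steps": [
    [[-0.2,0,0,0,0,-0.02],[-0.4,0,0,0,0,-0.04],[-0.6,0,0,0,0,-0.06],[-0.6,0,0,0,0,-0.06],[-0.6,0,0,0,0,-0.06],[0.5,0,0,0,0,-0.06],[2.5,0,0,0,0,-0.06],[4,0,-0.5,0,0,-0.06],[5,0,-3,0,0,-0.06],[6,0,-6,0,0,-0.06],[8,0,-9,0,0,-0.06],[11,0,-11,0,0,-0.06],[14,0,-12,0,0,-0.06],[17,0,-12,0,0,-0.06],[20,0,-12,0,0,-0.06],[23,0,-12,0,0,-0.06],[25,0,-12,0,0,-0.06],[26,0,-12,0,0,-0.06]]
  ]
}}

```text
time: 7.32
ee_pos: [0.4603, 0.2249, 0.2052]
eef_rot: [0.59, 0.808, 0.0, 0.0]
ft_force: [0.0, 0.3, 0.7]
width: 0.0004
grip_force: 0.0
```

```bash
cat > look.py <<'E'
import sys
from bench import r
from h import *
p=r.camera_params("top");im=np.mean([r.camera("top").astype(float) for _ in range(6)],0).astype(np.uint8)
x0,y0,s=.60,.03,.0002
o=rect(p,im,.064,x0,y0,600,s)
cv2.imwrite(sys.argv[1],cv2.cvtColor(o,cv2.COLOR_RGB2BGR))
c=np.array([.615,-.0245])
for t in(196,199):
  e=np.array([np.cos(np.radians(t)),np.sin(np.radians(t))]);q=c+.106*e;print(t,(y0-q[1])/s,(x0-q[0])/s)
E
python3 look.py pics/t3.png
```

```text
196 418.58779858300943 434.468698847309
199 445.0511218622931 426.12484506763747
```

View pics/t3.png

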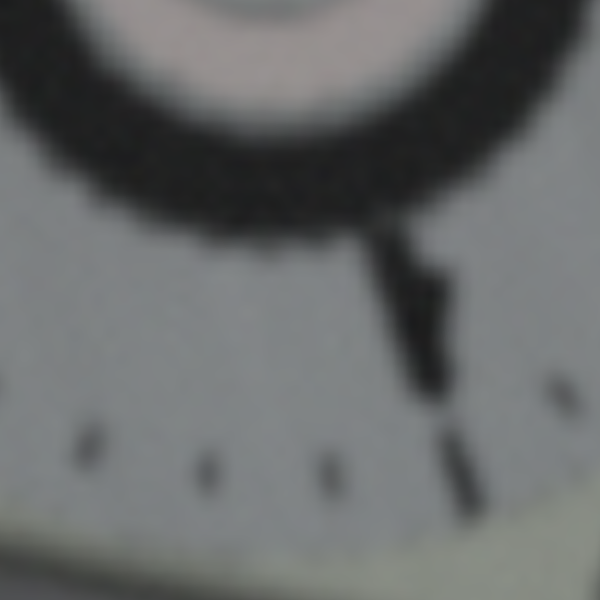

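The top view (0.2 mm/px) shows the lever's point at about (432,405), in line with the long mark's inner end at (445,428). A quick numeric check in polar form before pressing.

Run:
```python
from bench import r
from h import *
p=r.camera_params("top");im=np.mean([r.camera("top").astype(float) for _ in range(6)],0)
g=cv2.GaussianBlur(im.mean(2),(0,0),.5)
c=np.array([.615,-.0245]);T=np.radians(np.arange(185,212,.2))
for z,rs in((.068,(.070,.073,.076)),(.064,(.094,.097,.100,.103)),(.062,(.109,.112,.115,.118,.121))):
  for R in rs:
    q=proj(p,np.c_[c[0]+R*np.cos(T),c[1]+R*np.sin(T),T*0+z]).astype(np.float32)
    v=cv2.remap(g.astype(np.float32),q[:,0].copy(),q[:,1].copy(),cv2.INTER_LINEAR).ravel()
    w=np.clip(np.median(v)-8-v,0,None);print(R,round(np.degrees((w*T).sum()/w.sum()),2) if w.sum() else None,round(w.max()))
# lamp button: grey cap contour
x0,y0,s=.54,-.05,.0002
o=cv2.cvtColor(rect(p,im.astype(np.uint8),.075,x0,y0,600,s),cv2.COLOR_RGB2BGR);cv2.imwrite("pics/lamp.png",o)
```

```text
0.07 199.45 65
0.073 199.57 74
0.076 200.13 70
0.094 199.41 82
0.097 199.34 70
0.1 199.3 43
0.103 199.36 19
0.109 198.07 31
0.112 198.05 41
0.115 198.71 42
0.118 199.02 49
0.121 198.97 42
```

View pics/lamp.png

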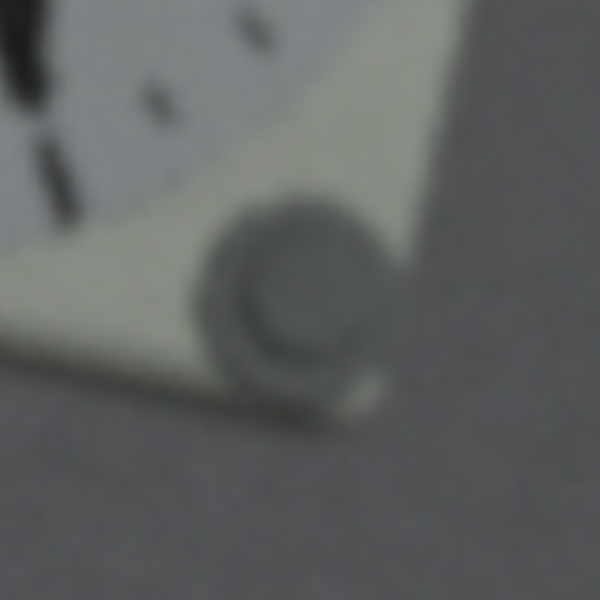

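Lever at about 199.3° against the mark at about 198.7°, roughly 1 mm off at the tip. The cap centre in the last picture is at (315,290), i.e. world (0.481, -0.112). Now over to the lamp.

Request:
{"op": "carry_out", "data": {
  "steps": [
    [[-1,-0.3,0,0,0,0],[-3,-0.8,0,0,0,0],[-6,-1.6,0,0,0,0],[-9.5,-2.5,0,0,0,0],[-13,-3.4,0,0,0,0],[-16.5,-4.3,0,0,0,0],[-20,-5.2,0,0,0,0],[-23.5,-6.1,0,0,0,0],[-27,-7,0,0,0,0],[-30,-7.8,0,0,0,0],[-32,-8.3,0,0,0,0],[-32.7,-8.4,0,0,0,0],[-32.7,-8.4,1,0,0,0],[-32.7,-8.4,4,0,0,0],[-32.7,-8.4,7,0,0,0],[-32.7,-8.4,9,0,0,0],[-32.7,-8.4,10,0,0,0],[-32.7,-8.4,10,0,0,0],[-32.7,-8.4,10,0,0,0]]
  ]
}}

```text
time: 9.5
ee_pos: [0.4805, -0.115, 0.1049]
eef_rot: [0.591, 0.807, 0.0, -0.0]
ft_force: [0.1, -0.8, 1.0]
width: 0.0006
grip_force: 0.0
```

Request:
{"op": "carry_out", "data": {
  "steps": [
    [[0.3,0.1,0.5,0,0,0],[0.3,0.1,1,0,0,0],[0.3,0.1,1.3,0,0,0],[0.3,0.1,1.6,0,0,0],[0.3,0.1,1.8,0,0,0],[0.3,0.1,2,0,0,0],[0.3,0.1,2,0,0,0],[0.3,0.1,2,0,0,0]]
  ]
}}

```text
time: 10.17
ee_pos: [0.4803, -0.113, 0.0845]
eef_rot: [0.592, 0.806, 0.0, -0.0]
ft_force: [0.2, 0.3, -0.2]
width: 0.0008
grip_force: 0.0
```

Request:
{"op": "carry_out", "data": {
  "steps": [
    [[0,0,0.2,0,0,0],[0,0,0.4,0,0,0],[0,0,0.5,0,0,0],[0,0,0.6,0,0,0],[0,0,0.6,0,0,0]]
  ]
}}

```text
time: 10.58
ee_pos: [0.4806, -0.113, 0.0787]
eef_rot: [0.592, 0.806, 0.0, 0.0]
ft_force: [1.5, -0.0, 3.1]
width: 0.0003
grip_force: 1.8
```

Request:
{"op": "carry_out", "data": {
  "steps": [
    [[0,0,0.1,0,0,0],[0,0,0.2,0,0,0],[0,0,0.3,0,0,0],[0,0,0.3,0,0,0],[0,0,0.3,0,0,0]]
  ]
}}

```text
time: 11.0
ee_pos: [0.4807, -0.1131, 0.0763]
eef_rot: [0.592, 0.806, -0.0, 0.0]
ft_force: [-2.5, 0.7, 12.9]
width: 0.0004
grip_force: 6.5
```

Request:
{"op": "carry_out", "data": {
  "steps": [
    [[0,0,0.1,0,0,0],[0,0,0.1,0,0,0],[0,0,0.1,0,0,0],[0,0,0.1,0,0,0]]
  ]
}}

```text
time: 11.33
ee_pos: [0.4808, -0.1131, 0.0761]
eef_rot: [0.591, 0.806, -0.0, 0.001]
ft_force: [-7.9, 1.1, 23.8]
width: 0.0003
grip_force: 11.9
```

Request:
{"op": "carry_out", "data": {
  "steps": [
    [[0,0,-0.3,0,0,0],[0,0,-0.6,0,0,0],[0,0,-0.9,0,0,0],[0,0,-2,0,0,0],[0,0,-4,0,0,0],[0,0,-7,0,0,0],[0,0,-10,0,0,0],[2,0,-12,0,0,0],[5,0,-13,0,0,0],[8,0,-13,0,0,0],[11,0,-13,0,0,0],[14,0,-13,0,0,0],[17,0,-13,0,0,0],[20,0,-13,0,0,0],[23,0,-13,0,0,0],[26,0,-13,0,0,0],[29,0,-13,0,0,0],[31,0,-13,0,0,0],[32,0,-13,0,0,0],[32,0,-13,0,0,0]]
  ]
}}

```text
time: 13.0
ee_pos: [0.3829, 0.1945, 0.2048]
eef_rot: [0.59, 0.808, -0.0, -0.0]
ft_force: [0.2, -1.1, 0.4]
width: 0.0003
grip_force: 0.0
```

```bash
python3 look.py pics/end.png
```

```text
196 418.58779858300943 434.468698847309
199 445.0511218622931 426.12484506763747
```

View pics/end.png

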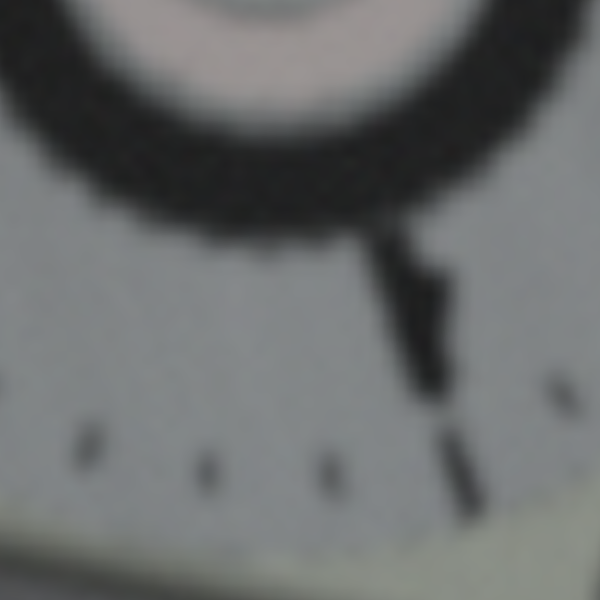

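The lever is unchanged: its point at (432,405) still lines up with the long mark at (445,428). The button stopped hard at z = 76 mm under 24 N, about 6 mm below where contact began, so it was fully down. The arm is clear, so I'm handing in.

```bash
python3 -c "
from bench import r
print(r.close_job())"
```

```text
the job is handed in; nothing more can be done
None
```

I pushed the lever to the long mark, its point about 1 mm off by camera, pressed the lamp button fully down and released it, and handed the job in at about 13 s; no verdict came back.

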